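# Walnuts through the funnel into the jar

## Task

Fill the open glass jar with the walnuts: set the steel funnel squarely down into the jar's mouth, spout down, then pick up the scoop by its handle and tip all five walnuts through the funnel into the jar. Stand the empty scoop flat on its bottom again on the worktop or the cold hob and leave the funnel sitting in the upright jar. Don't push about the jar's lid, the lemon or the lime.

Things in the scene. Friction and masses are not known exactly. Their poses are not given: they have to be found in the camera images.
- jar: Loose, clear glass preserving jar without its lid, standing upright on the worktop or on the black glass hob; 105 mm tall, body 92 mm across, neck 81 mm across outside, mouth 74 mm across inside, walls 3.5 mm, floor 5 mm. Origin: centre of its underside, z up to the mouth.
- funnel: Loose steel canning funnel, 0.1 kg, on its spout on worktop or hob. 74 mm tall; origin: centre of the spout's lower end, z up. Straight spout 62 mm across outside, 58 inside, 27 mm long; above it a flat collar 92 mm across, whose underside rests on the jar's rim when seated (origin then 78 mm above the jar's); then a cone to the round mouth, 132 mm across. Handle along +x at the top edge.
- funnel_mouth (a point): Centre of the funnel's wide mouth, at the level of its top edge (74 mm above the funnel's origin). Axes as the funnel.
- funnel_handle (a point): Grip point in the middle of the funnel's handle bar, 90 mm out along the funnel's +x, 64 mm above its origin. The bar runs along x from 66 to 114 mm, is 12 mm wide (y) and 16 mm high. Axes as the funnel.
- scoop: Loose cast-aluminium scoop, 0.14 kg, on its flat bottom, holding the walnuts. Origin: underside of the bowl; x forward to the open front, z up. Bowl x = -45 (back wall) to 75 mm (lip), 78 wide, sides 50 high; floor level to x = 25, then rising 13 mm to the 68 mm wide lip. Handle bar behind the bowl, x = -57 to -139 mm, 20 wide (y), 24 high, centre 48 to 61 mm above the underside.
- scoop_grip (a point): Grip point in the scoop's handle bar, 86 mm behind the scoop's origin and 53 mm above its underside. Axes as the scoop.
- scoop_lip (a point): Middle of the scoop's pouring lip, 75 mm ahead of the scoop's origin, 15 mm up. Axes as the scoop.
- walnut_0: One of five whole walnuts in the shell, 25 mm thick, 28 mm long, 11 g, lying in the scoop. Origin: its centre.
- walnut_1: One of five whole walnuts in the shell, 25 mm thick, 28 mm long, 11 g, lying in the scoop. Origin: its centre.
- walnut_2: One of five whole walnuts in the shell, 25 mm thick, 28 mm long, 11 g, lying in the scoop. Origin: its centre.
- walnut_3: One of five whole walnuts in the shell, 25 mm thick, 28 mm long, 11 g, lying in the scoop. Origin: its centre.
- walnut_4: One of five whole walnuts in the shell, 25 mm thick, 28 mm long, 11 g, lying in the scoop. Origin: its centre.
- jar_lid: Bystander: the jar's steel screw lid, 88 mm across, 17 mm high, lying flat near the front edge of the worktop. Origin: centre of its underside.
- lemon: Bystander: a lemon, 71 x 53 x 51 mm, lying on the worktop behind the work. Origin: its underside.
- lime: Bystander: a lime, 60 x 48 x 48 mm, lying on the worktop at the front left. Origin: its underside.
Things that resemble listed ones, but are neither listed nor needed, are in the scene too. What is shaped like the jar but red is not meant.

How it is judged:
On the way, in this order (a step that is already met when the one before it is completed fails the run):
1. the funnel sits squarely in the jar's mouth, its collar on the rim, while no walnut is in the jar yet (horizontal distance between funnel and jar below 0.012 m and z of funnel in the frame of jar between 0.07 and 0.083 m and angle between the z axis of funnel and the z axis of jar, either way round below 0.1 rad and angle between jar's own z axis and vertical below 0.1 rad and horizontal distance between each of walnut_0, walnut_1, walnut_2, walnut_3, walnut_4 and jar above 0.05 m), for 0.2 s.
2. the scoop is tipped by at least 17 degrees with its lip above the seated funnel's mouth (horizontal distance between funnel and jar below 0.012 m and z of funnel in the frame of jar between 0.07 and 0.083 m and angle between the z axis of funnel and the z axis of jar, either way round below 0.1 rad and angle between jar's own z axis and vertical below 0.1 rad and angle between scoop's own z axis and vertical above 0.3 rad and horizontal distance between scoop_lip and funnel_mouth below 0.075 m and z of scoop_lip in the frame of funnel above 0.05 m), for 0.1 s.
At the end, for the whole second after the job is handed in: All five walnuts in the jar (centres 0 to 80 mm above its underside, within 40 mm of its axis); funnel on the jar's rim (12 mm, 0.1 rad); jar upright (0.1 rad); scoop at rest flat on worktop or hob (0.12 rad, underside within 20 mm of the surface) (z of walnut_0 in the frame of jar between 0 and 0.08 m and horizontal distance between each of walnut_0, walnut_1, walnut_2, walnut_3, walnut_4 and jar below 0.04 m and z of walnut_1 in the frame of jar between 0 and 0.08 m and z of walnut_2 in the frame of jar between 0 and 0.08 m and z of walnut_3 in the frame of jar between 0 and 0.08 m and z of walnut_4 in the frame of jar between 0 and 0.08 m and horizontal distance between funnel and jar below 0.012 m and z of funnel in the frame of jar between 0.07 and 0.083 m and angle between the z axis of funnel and the z axis of jar, either way round below 0.1 rad and angle between jar's own z axis and vertical below 0.1 rad and angle between scoop's own z axis and vertical below 0.12 rad and height (world z) of scoop between -0.01 and 0.02 m and linear speed of each of scoop, jar below 0.03 m/s); the robot touches nothing.
It fails at once if the jar is tipped by more than 20 degrees (angle between jar's own z axis and vertical above 0.35 rad).
It fails at once if the jar lid, the lemon or the lime is shifted by more than 40 mm (distance of any of jar_lid, lemon, lime from where it was at the start of the episode above 0.04 m).
It also fails if it takes over 62 s, if anything falls off the work surface, if the arm or the gripper's body presses on something with over 40 N, if the wrist force passes 120 N, or if a joint passes its speed limit or range.

## Robot

A 6-joint arm with a two-finger parallel gripper is mounted at the origin on a cart in front of the work surface, level with it; the furniture and walls round the work are solid. World frame = base frame: x ahead of the robot, y to its left, z up, the work surface at z = 0. Lengths are in m, angles in rad, forces in N, time in s.
With the tool pointing down it reaches from about 0.3 to 0.775 m from the base axis. Payload 14.6 kg.
Tool frame: the origin (TCP) lies where the fingers leave the gripper's body, on its centre line; the fingertips stand 97 mm ahead of it and the grasp point (between the pads) lies 78 mm ahead of it (bot.grip_depth is the distance from the TCP to the grasp point, in m); z points along the fingers, y is the line along which they close (so a half turn about z gives the same grasp; the last joint's range is limited). The gripper opens to 94 mm and grips with 3 to 60 N. Pads are 16 mm wide; open, the fingers measure 119 mm over their backs; the gripper's body (75 mm by 177 mm) begins 78 mm behind the grasp point.
Start: joints at [-1.363, 0.3, 1.521, -0, 1.321, -0.067], TCP at [0.149, -0.529, 0.303] pointing down, gripper open.
Joint ranges: [-3.03, 3.03], [-0.79, 2.21], [0.23, 2.52], [-1.04, 4.18], [0, 3.07], [-2.55, 2.55]. Speed limits (rad/s): [2.22, 2.22, 2.57, 3.14, 3.14, 3.14].

## Interface

Orientations are given as a 3x3 rotation matrix whose columns are the frame's x, y, z axes.
In Python, from bench import bot, read_camera, ticket, boxes_of gives the robot as it stands. The module is installed in compiled form; this text tells all that it offers.
- The arm moves only by the shell command python3 -m pendant 'ROWS'. ROWS is JSON, a list that holds one entry, the list of rows, each a list of 7 numbers: the shift along the world's x, y, z in units of 500 mm (1.0 is 500 mm), then the turn, a rotation vector about the world's x, y, z in units of 60 degrees (1.0 is 60 degrees), then the opening, from 0 (shut) to 1 (fully open). A call has 1 to 20 rows; each row is the pose to reach, as a shift and turn from the pose commanded when the call began; what a row does not reach only later rows make up. A row lasts 1/10 s, in which the tool goes at most 50 mm and 8.59 degrees, less where a joint would pass 70% of its speed; a pose out of reach is approached as far as the arm can. A call with a number of a shift or a turn outside -1 to 1 is refused whole. A call with a gripper value outside its range is refused whole. The fingers move at their own pace and stop on an object; the grip force is fixed at half the most. Time passes only in rows, so rows that repeat a pose let the fingers close. It gives the time, the measured TCP pose, the force, the opening and the grip force at its end, in the units of the state.
- bot.get_obs(): the state, without advancing time (a new reading comes with each control period).
- read_camera(name): name is "scene" or "top" or "wrist"; returns a dict with "frame" (400x640x3 uint8, red, green, blue), "K" (3x3 intrinsics, pixels), "D" ([k1, k2, p1, p2, k3] as OpenCV has them; the pictures are not rectified), "R" (3x3) and "t" (3): a world point X has camera coordinates R X + t. Camera axes: x right, y down, z forward; pixel columns grow to the right and rows downward; lengths in m; the calibration is good to about 2 mm. A picture is of the moment at which its call begins. There is no depth.
- ticket.finish_job(): hands the job in; it is judged then, once.
Trained networks look in a picture, given as the dict that the camera call returned (one of the last four; its "shot" number tells which), for a name from the list of things; names that differ only in an ending like _2 or _b are one class to them, and where a whole thing is asked for, a point or a joint stands for the part that bears it (a point fixed in the world has none). Each returns a list of dicts, best first, with "score" (0 to 1); they miss things now and then, are a little off and sometimes report something else, mostly with a low value. They report only what shows in the picture. A call takes as long as a camera call. They do not tell look-alikes from the thing itself.
- boxes_of(picture, label): "bbox" ([left, top, right, bottom] in pixels, round what is visible of it).
The state is a dict: "clock": time; "joint_positions": joint angles; "joint_velocities": joint speeds; "joint_efforts": joint torques, N m; "ee_pos": TCP position; "ee_rot": TCP orientation; "ft_force": force on the tool from outside, world axes, zero at the start; "ft_torque": the same for the moment, N m; "finger_gap": opening from 0.0 (shut) to 1.0 (fully open); "grip_force": force on a finger pad.
Only numpy, scipy, OpenCV 4.12 (cv2) and the standard library are available. Lean on these libraries where they do the work, as an engineer would, in place of code of your own. Each camera call takes 0.05 s, during which the arm holds its last target. There are 200 camera calls.

## Working session

There is one attempt and no reset: what is moved stays moved. The work goes in short steps, Python scripts to look and compute and a shell command to move; the robot and the scene stay as the last step left them, time stands still between calls to the robot, and variables do not carry over. Pictures are saved under pics/ and viewed, at most 10 in all, crops included, and the job is handed in when it is done.

```bash
mkdir -p pics
cat > h.py <<'E'
import numpy as np, cv2
from bench import bot, read_camera, ticket, boxes_of
def px2w(p,u,v,z):
    n=cv2.undistortPoints(np.array([[[u,v]]],float),np.array(p["K"]),np.array(p["D"]))[0,0]
    R=np.array(p["R"]);t=np.array(p["t"]);c=-R.T@t;d=R.T@np.array([n[0],n[1],1.])
    return c+d*(z-c[2])/d[2]
def w2px(p,X):
    R=np.array(p["R"]);return cv2.projectPoints(np.array(X,float).reshape(-1,1,3),cv2.Rodrigues(R)[0],np.array(p["t"],float),np.array(p["K"]),np.array(p["D"]))[0][:,0]
def save(p,n): cv2.imwrite(f"pics/{n}.png",p["frame"][:,:,::-1])
E
python3 - <<'E'
from h import *
for c in ["top","scene"]:
    p=read_camera(c);save(p,c+"0");R=np.array(p["R"]);print(c,"cam",-R.T@p["t"], "fwd",R[2])
    for l in ["jar","funnel","funnel_handle","scoop","walnut_0","jar_lid","lemon","lime"]:
        print(l,[(round(b["score"],2),np.round(b["bbox"]).tolist(),np.round(px2w(p,(b["bbox"][0]+b["bbox"][2])/2,(b["bbox"][1]+b["bbox"][3])/2,0.05),3).tolist()) for b in boxes_of(p,l)[:6]])
E
```

```text
top cam [ 0.40270044 -0.08060472  1.02366429] fwd [ 0.12558544  0.00180872 -0.99208116]
jar [(0.8, [434.0, 98.0, 477.0, 143.0], [0.718, -0.423, 0.05]), (0.72, [360.0, 188.0, 400.0, 223.0], [0.493, -0.222, 0.05])]
funnel [(0.77, [423.0, 166.0, 481.0, 232.0], [0.509, -0.408, 0.05])]
funnel_handle [(0.97, [427.0, 166.0, 485.0, 229.0], [0.514, -0.417, 0.05])]
scoop [(0.89, [234.0, 176.0, 322.0, 208.0], [0.525, 0.039, 0.05])]
walnut_0 [(0.46, [293.0, 191.0, 305.0, 202.0], [0.515, -0.015, 0.05]), (0.38, [286.0, 184.0, 301.0, 200.0], [0.527, -0.001, 0.05])]
jar_lid [(0.59, [312.0, 234.0, 345.0, 269.0], [0.376, -0.092, 0.05])]
lemon [(0.88, [363.0, 142.0, 387.0, 162.0], [0.632, -0.211, 0.05]), (0.7, [232.0, 176.0, 320.0, 207.0], [0.528, 0.043, 0.05])]
lime [(0.63, [208.0, 240.0, 234.0, 262.0], [0.376, 0.18, 0.05]), (0.2, [426.0, 166.0, 481.0, 229.0], [0.514, -0.41, 0.05])]
scene cam [-0.3731404  -1.0323877   0.64913455] fwd [ 0.64416718  0.6579312  -0.39009636]
jar [(0.9, [430.0, 204.0, 463.0, 254.0], [0.714, -0.418, 0.05]), (0.89, [323.0, 213.0, 355.0, 256.0], [0.487, -0.224, 0.05])]
funnel [(0.94, [370.0, 232.0, 429.0, 276.0], [0.51, -0.409, 0.05]), (0.45, [263.0, 188.0, 320.0, 225.0], [0.522, 0.012, 0.05])]
funnel_handle [(0.56, [367.0, 236.0, 430.0, 278.0], [0.499, -0.416, 0.05])]
scoop [(0.54, [264.0, 189.0, 321.0, 227.0], [0.515, 0.001, 0.05])]
walnut_0 []
jar_lid [(0.57, [262.0, 239.0, 296.0, 258.0], [0.319, -0.168, 0.05])]
lemon []
lime [(0.47, [210.0, 206.0, 228.0, 221.0], [0.334, 0.131, 0.05])]
```

View pics/top0.png

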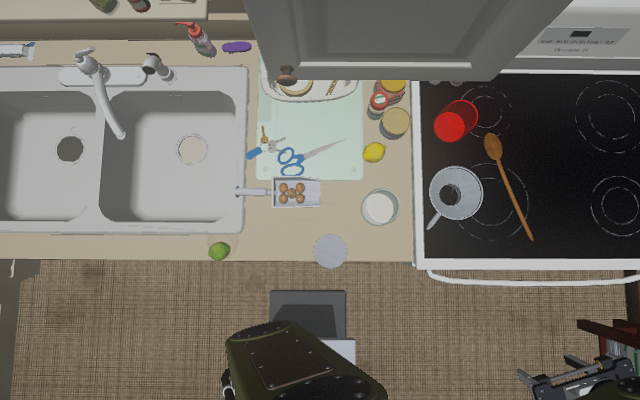

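View pics/scene0.png

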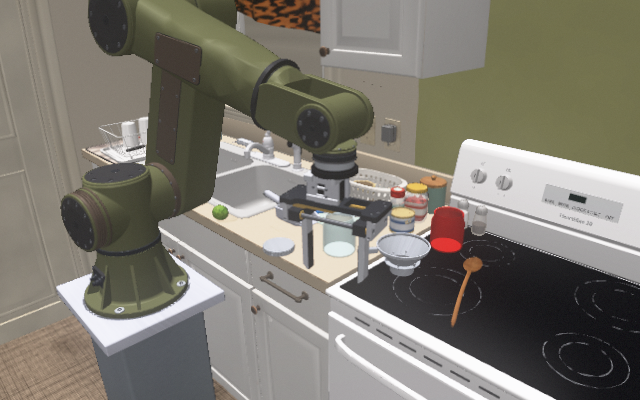

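The clear jar stands at about (380,206) in top, and the red decoy at (456,120). The funnel is on the hob at (456,193) with its handle towards (433,226). The scoop is at (234–322, 192), facing right with the walnuts in it. Next I'll enlarge the top view to get circles and axes.

Run:
```python
from h import *
p=read_camera("top");f=p["frame"][155:245,225:491,::-1]
cv2.imwrite("pics/crop1.png",cv2.resize(f,None,fx=3,fy=3,interpolation=cv2.INTER_CUBIC))
p=read_camera("wrist");save(p,"w0");o=bot.get_obs();print(o["ee_pos"],o["ee_rot"],o["finger_gap"],o["clock"]);R=np.array(p["R"]);print(-R.T@p["t"],R)
```

```text
[ 0.14924612 -0.52933865  0.30262806] [[ 9.62477522e-01  2.71361416e-01 -2.83293597e-05]
 [ 2.71361417e-01 -9.62477519e-01  8.58667183e-05]
 [-3.96545759e-06 -9.03322814e-05 -9.99999996e-01]] 1.000581425260274 1.0
[ 0.22525281 -0.50881431  0.3849657 ] [[ 2.71568840e-01 -9.62418694e-01  7.88791481e-04]
 [-9.26266417e-01 -2.61144930e-01  2.71723850e-01]
 [-2.61306124e-01 -7.45223617e-02 -9.62374941e-01]]
```

View pics/crop1.png

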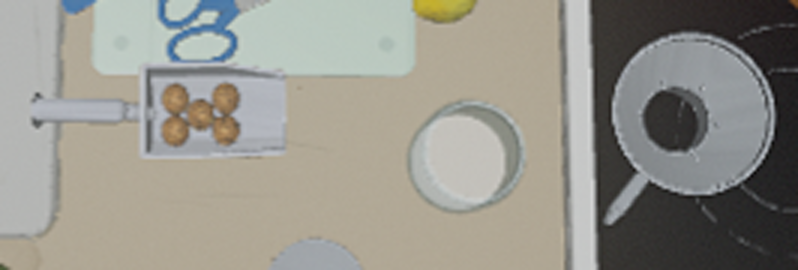

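Run:
```python
from h import *
p=read_camera("top")
g=lambda x,y,z:px2w(p,225+x/3,155+y/3,z)[:2].round(4)
F=g(693,113.5,.074);H=g(610,218,.066);print("funnel",F,"handle end",H,"r",np.hypot(*(H-F)),"yaw",np.arctan2(*(H-F)[::-1]),)
y=np.arctan2(*(H-F)[::-1]);print("grip",F+.09*np.array([np.cos(y),np.sin(y)]))
print("rim width",g(612,113,.074),g(774,113,.074))
print("jar",g(466,156,.1),g(408,156,.1),g(524,156,.1),g(466,100,.1),g(466,212,.1))
print("scoop handle end",g(34,108,.07),"front",g(135,112,.065),"lip",g(284,112,.015),"back",g(141,112,.05))
```

```text
funnel [ 0.5231 -0.4094] handle end [ 0.4363 -0.3397] r 0.11132084261269314 yaw 2.465027919897891
grip [ 0.45292446 -0.35304937]
rim width [ 0.5232 -0.3417] [ 0.5239 -0.4774]
jar [ 0.4844 -0.2156] [ 0.4841 -0.1688] [ 0.4846 -0.2624] [ 0.5299 -0.2162] [ 0.4394 -0.215 ]
scoop handle end [0.5255 0.1412] front [0.5232 0.0571] lip [ 0.5301 -0.0675] back [0.5251 0.0542]
```

```bash
python3 -m pendant '[[[0.608,0.352,-0.1,0,0,-0.908,1],[0.608,0.352,-0.1,0,0,-0.908,1],[0.608,0.352,-0.1,0,0,-0.908,1],[0.608,0.352,-0.1,0,0,-0.908,1],[0.608,0.352,-0.1,0,0,-0.908,1],[0.608,0.352,-0.1,0,0,-0.908,1],[0.608,0.352,-0.1,0,0,-0.908,1],[0.608,0.352,-0.1,0,0,-0.908,1],[0.608,0.352,-0.1,0,0,-0.908,1],[0.608,0.352,-0.1,0,0,-0.908,1],[0.608,0.352,-0.1,0,0,-0.908,1],[0.608,0.352,-0.1,0,0,-0.908,1]]]'
python3 - <<'E'
from h import *
o=bot.get_obs();print(o["joint_positions"])
p=read_camera("wrist");save(p,"w1")
for l in ["jar","funnel","funnel_handle"]:
  print(l,[(b["score"],np.round(b["bbox"])) for b in boxes_of(p,l)])
a=np.deg2rad(np.arange(0,360,45));F=np.array([.5231,-.4094]);y=2.465;u=np.array([np.cos(y),np.sin(y)])
print(w2px(p,[[*(F+u*r),.072] for r in(.066,.09,.114)]).round())
print(w2px(p,[[F[0]+.066*np.cos(t),F[1]+.066*np.sin(t),.074] for t in a]).round())
E
```

```text
clock: 2.25
ee_pos: [0.4525, -0.3541, 0.253]
ee_rot: [[0.779, -0.627, 0.0], [-0.627, -0.779, -0.0], [0.0, 0.0, -1.0]]
ft_force: [-0.6, 0.4, 0.5]
finger_gap: 0.997
grip_force: 0.0
[-7.27810024e-01  3.97508914e-01  1.50870734e+00 -9.80315405e-05
  1.23493306e+00  1.52046439e+00]
jar [(0.71, array([130., 192., 254., 302.]))]
funnel [(0.42, array([190., 335., 239., 371.]))]
funnel_handle [(0.72, array([235.,  12., 394., 228.])), (0.45, array([190., 334., 239., 373.]))]
[[316. 177.]
 [316. 202.]
 [317. 226.]]
[[265.  34.]
 [238.  92.]
 [258. 150.]
 [308. 177.]
 [363. 161.]
 [393. 109.]
 [379.  48.]
 [325.  14.]]
```

View pics/w1.png

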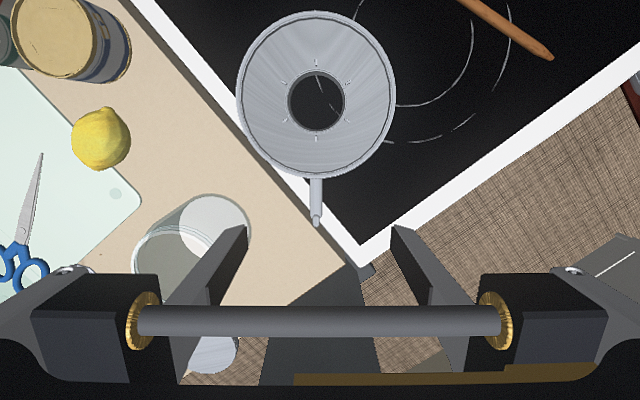

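The handle is at (317,178–228) and the rim at x 236–396. The prediction matches within about 1 px, so I'll grasp.

```bash
python3 -m pendant '[[[0.001,0.002,-0.1,0,0,0,1],[0.001,0.002,-0.2,0,0,0,1],[0.001,0.002,-0.222,0,0,0,0.6],[0.001,0.002,-0.222,0,0,0,0],[0.001,0.002,-0.222,0,0,0,0],[0.001,0.002,-0.222,0,0,0,0],[0.001,0.002,-0.222,0,0,0,0],[0.001,0.002,-0.222,0,0,0,0],[0.001,0.002,-0.222,0,0,0,0],[0.001,0.002,-0.222,0,0,0,0]]]'
```

```text
clock: 3.45
ee_pos: [0.4538, -0.3524, 0.1419]
ee_rot: [[0.78, -0.626, 0.0], [-0.626, -0.78, -0.0], [0.0, 0.0, -1.0]]
ft_force: [0.4, 0.6, 0.1]
finger_gap: 0.354
grip_force: 0.0
```

```bash
python3 -m pendant '[[[0,0,0,0,0,0,0],[0,0,0,0,0,0,0],[0,0,0,0,0,0,0],[0,0,0,0,0,0,0],[0,0,0,0,0,0,0],[0,0,0,0,0,0,0],[0,0,0.05,0,0,0,0],[0,0,0.1,0,0,0,0],[0,0,0.2,0,0,0,0],[0,0,0.3,0,0,0,0],[0,0,0.3,0,0,0,0],[0,0,0.3,0,0,0,0]]]'
python3 - <<'E'
from h import *
p=read_camera("wrist");save(p,"w2")
q=read_camera("scene");q["frame"]
a=p["frame"][:,:,::-1];b=q["frame"][150:300,240:480,::-1];cv2.imwrite("pics/w2s.png",np.vstack([cv2.resize(a,(480,300)),cv2.resize(b,(480,300))]))
E
```

```text
clock: 4.65
ee_pos: [0.4537, -0.3523, 0.292]
ee_rot: [[0.78, -0.626, 0.001], [-0.626, -0.78, -0.001], [0.001, 0.0, -1.0]]
ft_force: [-0.4, -0.3, -1.5]
finger_gap: 0.129
grip_force: 30.0
```

View pics/w2s.png

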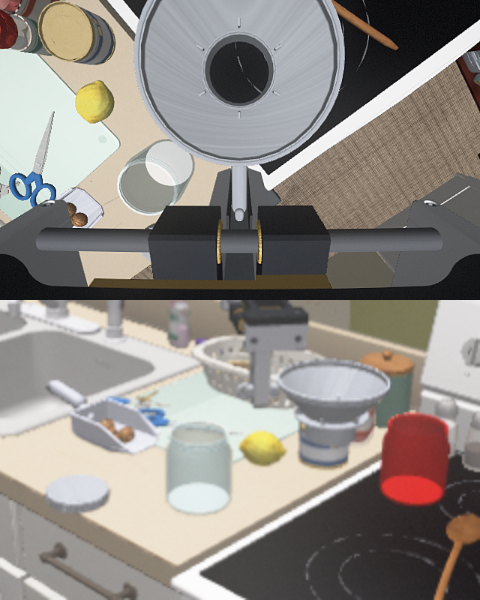

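Run:
```python
from h import *
J=np.array([.4844,-.2156]);t=np.linspace(0,2*np.pi,60)
def circ(c,r,z):return [[c[0]+r*np.cos(a),c[1]+r*np.sin(a),z] for a in t]
out=[]
def draw(p,f,items,box,s):
    x0,y0,x1,y1=box
    im=cv2.resize(f[y0:y1,x0:x1],None,fx=s,fy=s,interpolation=cv2.INTER_CUBIC)
    for pts,col in items:
        q=((w2px(p,pts)-[x0,y0]+.5)*s).round().astype(int);cv2.polylines(im,[q.reshape(-1,1,2)],True,col,1)
    return im
G=np.array([.4537,-.3523]);y=np.arctan2(.626,-.78);F=G-.09*np.array([np.cos(y),np.sin(y)]);print("F",F,"target TCP",J+.09*np.array([np.cos(y),np.sin(y)]))
jar=[(circ(J,.037,.105),(0,0,255)),(circ(J,.046,.0),(255,0,0)),(circ(J,.046,.08),(0,200,0))]
p=read_camera("top");A=draw(p,cv2.imread("pics/top0.png"),jar,(350,175,410,235),6)
p=read_camera("scene");B=draw(p,p["frame"][:,:,::-1].copy(),jar,(310,200,370,260),6)
p=read_camera("wrist");C=draw(p,p["frame"][:,:,::-1].copy(),jar+[(circ(F,.066,.224),(0,0,255)),(circ(F,.029,.15),(0,0,255))],(140,0,480,240),1.5)
C=np.pad(C,((0,0),(0,720-C.shape[1]),(0,0)))[:, :720] if C.shape[1]<720 else cv2.resize(C,(720,300))
cv2.imwrite("pics/ov1.png",np.vstack([cv2.resize(np.hstack([A,B]),(600,300)),cv2.resize(C,(600,300))]))
```

```text
F [ 0.52389031 -0.40863223] target TCP [ 0.41420969 -0.15926777]
```

View pics/ov1.png

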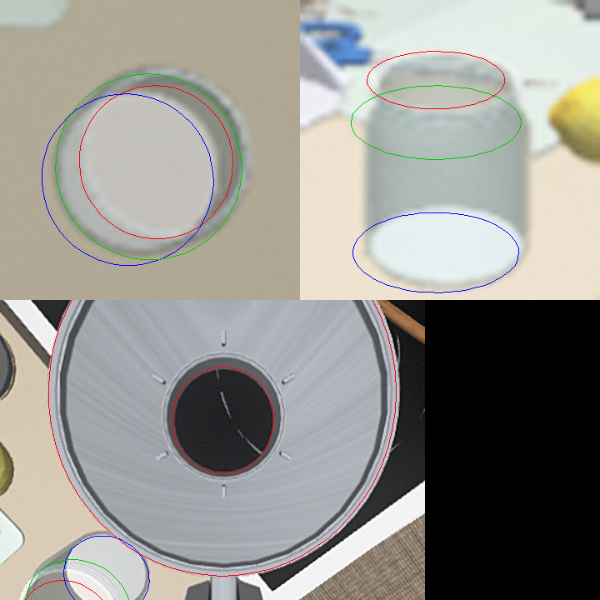

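The funnel matches its model in the grip. The jar estimate is several mm off, shifted right and up in top and right in scene, so I'll refit it from the white floor disc.

Run:
```python
from h import *
for c,box in [("top",(355,180,405,230)),("scene",(318,225,362,262)),("wrist",(170,170,280,300))]:
    p=read_camera(c);f=cv2.imread("pics/top0.png") if c=="top" else p["frame"][:,:,::-1]
    x0,y0,x1,y1=box;g=f[y0:y1,x0:x1].astype(int)
    m=((g.min(2)>165)&(g.max(2)-g.min(2)<(18 if c!="scene" else 25))).astype(np.uint8)
    n,l,s,ce=cv2.connectedComponentsWithStats(m);k=1+s[1:,4].argmax();x,y,w,h=s[k,:4]
    print(c,s[k],ce[k]+[x0,y0]);
    for z in (.0,.005):print(z,px2w(p,x0+ce[k][0],y0+ce[k][1],z),px2w(p,x0+x+w/2-.5,y0+y+h/2-.5,z),"w",np.linalg.norm(px2w(p,x0+x,y0+ce[k][1],z)-px2w(p,x0+x+w,y0+ce[k][1],z)))
```

```text
top [  7  13  31  32 752] [377.32712766 208.50531915]
0.0 [ 0.48913112 -0.22207442  0.        ] [ 0.48914109 -0.22119777  0.        ] w 0.08309577842262082
0.005 [ 0.48870896 -0.22138343  0.005     ] [ 0.48871888 -0.22051106  0.005     ] w 0.08268990425615769
scene [  4   0  40  33 947] [339.52903907 240.22386484]
0.0 [ 0.5312334  -0.18268471  0.        ] [ 0.53166118 -0.19005785  0.        ] w 0.11522286991846198
0.005 [ 0.5242674 -0.1892296  0.005    ] [ 0.52469189 -0.19654595  0.005     ] w 0.11433535846854402
wrist [   0    0  110  104 3422] [225.74225599 216.26446523]
0.0 [ 0.48863905 -0.22177516  0.        ] [ 0.48425693 -0.21526141  0.        ] w 0.14870813008679284
0.005 [ 0.48899778 -0.22419894  0.005     ] [ 0.48467442 -0.21777252  0.005     ] w 0.14671418832102143
```

Run:
```python
from h import *
J=np.array([.489,-.2212]);t=np.linspace(0,2*np.pi,60)
def circ(c,r,z):return [[c[0]+r*np.cos(a),c[1]+r*np.sin(a),z] for a in t]
def draw(p,f,items,box,s):
    x0,y0,x1,y1=box
    im=cv2.resize(f[y0:y1,x0:x1],None,fx=s,fy=s,interpolation=cv2.INTER_CUBIC)
    for pts,col in items:
        q=((w2px(p,pts)-[x0,y0]+.5)*s).round().astype(int);cv2.polylines(im,[q.reshape(-1,1,2)],True,col,1)
    return im
jar=[(circ(J,.0405,.105),(0,0,255)),(circ(J,.0425,.003),(255,0,0)),(circ(J,.046,.08),(0,200,0))]
p=read_camera("scene");print(px2w(p,339.4,249,.003),px2w(p,337.5,213,.105));B=draw(p,p["frame"][:,:,::-1].copy(),jar,(310,200,370,260),6.6666)
p=read_camera("top");A=draw(p,cv2.imread("pics/top0.png"),jar,(350,175,410,235),6.66666)
p=read_camera("wrist");C=draw(p,p["frame"][:,:,::-1].copy(),jar,(140,170,280,300),2)
D=np.zeros((260,800,3),np.uint8);D[:,:280]=C
cv2.imwrite("pics/ov2.png",np.vstack([cv2.resize(np.hstack([A,B]),(640,320)),D[:,:640]]))
```

```text
[ 0.48871412 -0.22225429  0.003     ] [ 0.49698485 -0.20699174  0.105     ]
```

View pics/ov2.png

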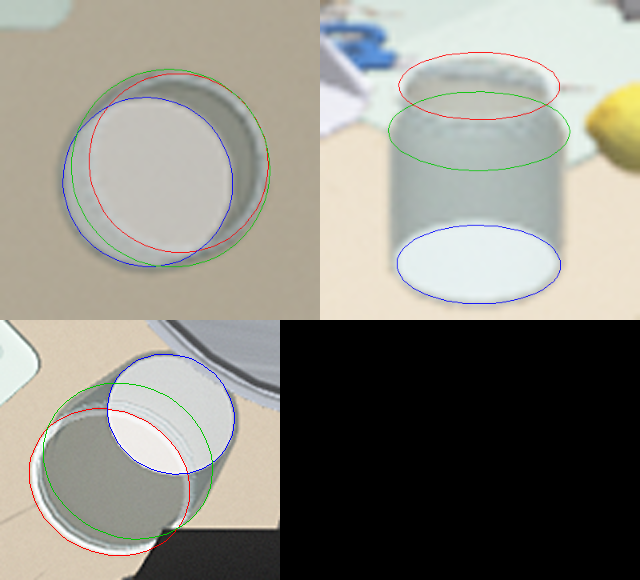

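Now all three views agree: the jar is at (0.489, −0.2215). Carrying the funnel over and lowering it.

```bash
python3 -m pendant '[[[-0.02,0.1,0,0,0,0,0],[-0.04,0.19,0,0,0,0,0],[-0.055,0.28,0,0,0,0,0],[-0.065,0.34,0,0,0,0,0],[-0.07,0.374,0,0,0,0,0],[-0.07,0.374,0,0,0,0,0],[-0.07,0.374,0,0,0,0,0],[-0.07,0.374,-0.04,0,0,0,0],[-0.07,0.374,-0.08,0,0,0,0],[-0.07,0.374,-0.1,0,0,0,0],[-0.07,0.374,-0.12,0,0,0,0],[-0.07,0.374,-0.13,0,0,0,0],[-0.07,0.374,-0.138,0,0,0,0],[-0.07,0.374,-0.138,0,0,0,0]]]'
```

```text
clock: 6.6
ee_pos: [0.4188, -0.1654, 0.2226]
ee_rot: [[0.78, -0.626, -0.0], [-0.626, -0.78, 0.0], [-0.0, 0.0, -1.0]]
ft_force: [0.7, -0.4, -1.5]
finger_gap: 0.125
grip_force: 30.0
```

```bash
python3 -m pendant '[[[0,0,-0.002,0,0,0,0],[0,0,-0.004,0,0,0,0],[0,0,-0.005,0,0,0,0],[0,0,-0.005,0,0,0,0]]]'
python3 - <<'E'
from h import *
q=read_camera("scene");cv2.imwrite("pics/s3.png",cv2.resize(q["frame"][150:290,240:440,::-1],(600,420),interpolation=cv2.INTER_CUBIC))
E
```

```text
clock: 7.0
ee_pos: [0.4188, -0.1654, 0.2203]
ee_rot: [[0.78, -0.626, 0.0], [-0.626, -0.78, -0.0], [0.0, -0.0, -1.0]]
ft_force: [0.1, 0.5, -1.5]
finger_gap: 0.128
grip_force: 30.0
```

View pics/s3.png

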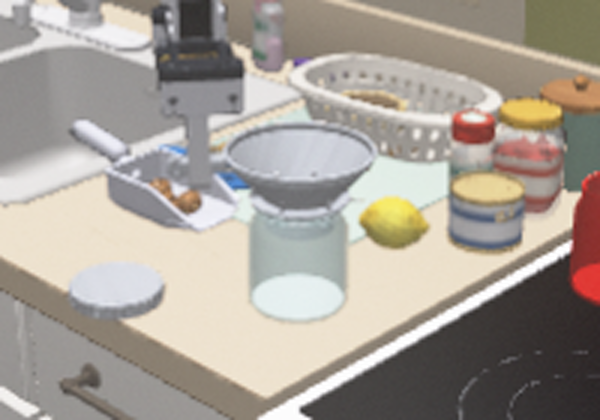

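The funnel sits square, with its collar on the rim. Releasing and heading for the scoop.

```bash
python3 -m pendant '[[[0,0,0,0,0,0,1],[0,0,0,0,0,0,1],[0,0,0,0,0,0,1],[0,0,0,0,0,0,1],[0,0,0,0,0,0,1],[0,0,0,0,0,0,1],[0,0,0.06,0,0,0,1],[0,0,0.14,0,0,0,1],[0,0,0.2,0,0,0,1],[0.05,0.1,0.2,0,0,0.14,1],[0.08,0.2,0.2,0,0,0.28,1],[0.12,0.3,0.2,0,0,0.42,1],[0.16,0.38,0.2,0,0,0.56,1],[0.2,0.45,0.2,0,0,0.7,1],[0.214,0.493,0.2,0,0,0.84,1],[0.214,0.493,0.2,0,0,0.98,1],[0.214,0.493,0.2,0,0,1,1]]]'
python3 -m pendant '[[[0,0,0,0,0,0.14,1],[0,0,0,0,0,0.28,1],[0,0,0,0,0,0.42,1],[0,0,0,0,0,0.56,1],[0,0,0,0,0,0.7,1],[0,0,0,0,0,0.84,1],[0,0,0,0,0,0.98,1],[0,0,0,0,0,1,1]]]'
python3 -m pendant '[[[0,0,0,0,0,0.12,1],[0,0,0,0,0,0.167,1],[0,0,0,0,0,0.167,1]]]'
python3 - <<'E'
from h import *
p=read_camera("wrist");print(bot.get_obs()["joint_positions"])
t=np.linspace(0,2*np.pi,60)
o=np.array([.5277,.0045]);ang=-1.549
def S(x,y,z):
    c,s=np.cos(ang),np.sin(ang);return [o[0]+c*x-s*y,o[1]+s*x+c*y,z]
f=p["frame"][:,:,::-1].copy()
for pts,cl in [([S(-.045,-.039,.05),S(-.045,.039,.05),S(.025,.039,.05),S(.025,-.039,.05)],True),([S(.075,-.034,.015),S(.075,.034,.015)],False),([S(-.057,-.01,.060),S(-.057,.01,.060),S(-.139,.01,.073),S(-.139,-.01,.073)],True)]:
    cv2.polylines(f,[w2px(p,pts).round().astype(int).reshape(-1,1,2)],cl,(0,0,255),1)
cv2.imwrite("pics/w4.png",f)
for l in ["scoop","scoop_grip","walnut_0"]: print(l,[(b["score"],np.round(b["bbox"])) for b in boxes_of(p,l)])
E
```

```text
clock: 8.75
ee_pos: [0.5258, 0.0818, 0.3198]
ee_rot: [[0.93, 0.367, -0.001], [0.367, -0.93, -0.0], [-0.0, -0.0, -1.0]]
ft_force: [0.2, 0.3, 0.4]
finger_gap: 1.003
grip_force: 0.0
clock: 9.55
ee_pos: [0.5257, 0.0806, 0.3202]
ee_rot: [[0.153, 0.988, 0.0], [0.988, -0.153, -0.0], [-0.0, 0.0, -1.0]]
ft_force: [-0.2, 0.0, 0.8]
finger_gap: 1.002
grip_force: 0.0
clock: 9.85
ee_pos: [0.5257, 0.0808, 0.3202]
ee_rot: [[-0.017, 1.0, 0.0], [1.0, 0.017, -0.0], [-0.0, 0.0, -1.0]]
ft_force: [0.2, 1.1, -0.7]
finger_gap: 0.999
grip_force: 0.0
[ 8.37282362e-02  2.45967918e-01  1.54820592e+00 -4.11876355e-05
  1.34738757e+00  6.72429387e-02]
scoop [(0.91, array([286., 121., 352., 280.]))]
scoop_grip [(0.87, array([287., 124., 351., 279.]))]
walnut_0 [(0.84, array([320., 233., 341., 250.])), (0.82, array([318., 200., 341., 217.])), (0.73, array([311., 219., 329., 233.])), (0.63, array([299., 201., 319., 220.])), (0.53, array([302., 228., 320., 248.]))]
```

View pics/w4.png

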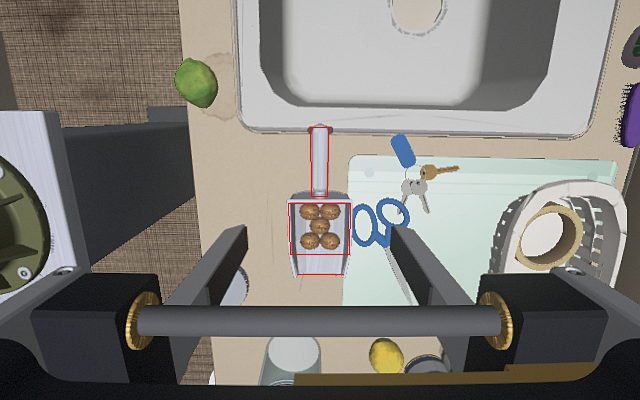

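The scoop overlay matches, with the handle centred at column 320 (rows 125–195) and all five walnuts in the bowl. Descending to grip.

```bash
python3 -m pendant '[[[0,0,-0.1,0,0,0,1],[0,0,-0.2,0,0,0,1],[0,0,-0.3,0,0,0,1],[0,0,-0.36,0,0,0,0.5],[0,0,-0.38,0,0,0,0],[0,0,-0.38,0,0,0,0],[0,0,-0.38,0,0,0,0],[0,0,-0.38,0,0,0,0],[0,0,-0.38,0,0,0,0],[0,0,-0.38,0,0,0,0],[0,0,-0.38,0,0,0,0],[0,0,-0.38,0,0,0,0],[0,0,-0.38,0,0,0,0],[0,0,-0.38,0,0,0,0],[0,0,-0.38,0,0,0,0]]]'
```

```text
clock: 11.55
ee_pos: [0.5258, 0.0812, 0.1302]
ee_rot: [[-0.022, 1.0, 0.0], [1.0, 0.022, 0.0], [0.0, 0.0, -1.0]]
ft_force: [0.6, 1.2, 0.9]
finger_gap: 0.21
grip_force: 30.0
```

```bash
python3 -m pendant '[[[0,0,0.02,0,0,0,0],[0,0,0.05,0,0,0,0],[0,0,0.09,0,0,0,0],[0,0,0.13,0,0,0,0],[0,0,0.17,0,0,0,0],[0,0,0.21,0,0,0,0],[0,0,0.25,0,0,0,0],[0,0,0.29,0,0,0,0],[0,0,0.32,0,0,0,0],[0,0,0.34,0,0,0,0],[0,0,0.34,0,0,0,0]]]'
python3 - <<'E'
from h import *
for c in("wrist","scene"):
  p=read_camera(c);save(p,"lift_"+c)
  for l in ["scoop","walnut_0"]: print(c,l,[(b["score"],np.round(b["bbox"])) for b in boxes_of(p,l)])
E
```

```text
clock: 12.65
ee_pos: [0.5258, 0.0812, 0.3014]
ee_rot: [[-0.022, 1.0, 0.002], [1.0, 0.022, 0.0], [0.0, 0.002, -1.0]]
ft_force: [-0.2, -0.3, -2.4]
finger_gap: 0.211
grip_force: 30.0
wrist scoop [(0.65, array([266., 134., 374., 373.]))]
wrist walnut_0 [(0.85, array([291., 337., 318., 350.])), (0.74, array([306., 295., 338., 306.])), (0.73, array([300., 292., 316., 307.])), (0.64, array([321., 335., 350., 352.])), (0.48, array([322., 291., 338., 301.])), (0.45, array([182., 260., 239., 305.]))]
scene scoop [(0.79, array([259., 140., 320., 177.]))]
scene walnut_0 [(0.42, array([297., 162., 303., 167.]))]
```

```bash
python3 - <<'E'
from h import *
p=read_camera("wrist");o=bot.get_obs();T=np.array(o["ee_pos"]);g=T+np.array([0,0,-.078])
for th in (0,5,10,15):
    c,s=np.cos(np.radians(th)),np.sin(np.radians(th));fw=np.array([.022*c,-c,-s]);up=np.array([0,-s,c])
    S=lambda x,z,g=g:g+fw*(x+.076)+up*(z-.052)
    print(th,w2px(p,[S(-.139,.073),S(.075,.015),S(-.045,.05),S(-.01,.0125)]).round().tolist())
E
python3 -m pendant '[[[-0.008,-0.03,0,0,0,0,0],[-0.02,-0.07,0.005,0,0,0,0],[-0.034,-0.11,0.01,0,0,0,0],[-0.046,-0.15,0.01,0,0,0,0],[-0.058,-0.19,0.01,0,0,0,0],[-0.068,-0.22,0.01,0,0,0,0],[-0.076,-0.243,0.01,0,0,0,0],[-0.078,-0.253,0.01,0,0,0,0],[-0.078,-0.253,0.01,0,0,0,0]]]'
python3 - <<'E'
from h import *
p=read_camera("wrist");q=read_camera("scene");t=read_camera("top")
cv2.imwrite("pics/pre.png",np.vstack([cv2.resize(q["frame"][110:260,260:460,::-1],(400,300)),cv2.resize(t["frame"][150:240,290:410,::-1],(400,300))]))
cv2.imwrite("pics/pre.png",np.hstack([cv2.imread("pics/pre.png"),cv2.resize(p["frame"][100:400,220:420,::-1],(400,600))]))
E
```

```text
0 [[319.0, 146.0], [319.0, 389.0], [319.0, 292.0], [319.0, 303.0]]
5 [[319.0, 152.0], [319.0, 373.0], [319.0, 289.0], [319.0, 295.0]]
10 [[319.0, 159.0], [319.0, 357.0], [319.0, 286.0], [319.0, 287.0]]
15 [[319.0, 168.0], [319.0, 343.0], [319.0, 283.0], [319.0, 278.0]]
clock: 13.9
ee_pos: [0.4866, -0.0459, 0.3052]
ee_rot: [[-0.022, 1.0, 0.0], [1.0, 0.022, -0.0], [-0.0, 0.0, -1.0]]
ft_force: [0.0, 0.3, -1.6]
finger_gap: 0.213
grip_force: 30.0
```

View pics/pre.png

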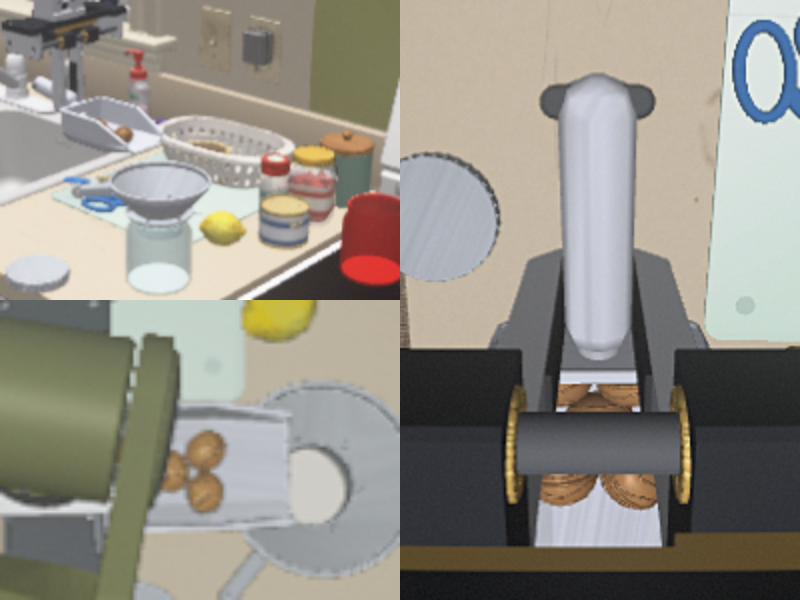

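Run:
```python
from h import *
p=read_camera("scene");print(boxes_of(p,"scoop")[:1],boxes_of(p,"funnel")[:1]);print(w2px(p,[[.489,-.197,.19],[.489,-.2215,.152],[.487,.03,.25]]))
q=read_camera("top");print(w2px(q,[[.489,-.197,.19],[.489,-.2215,.152]]));print([b for b in boxes_of(q,"funnel")])
```

```text
[{'bbox': [274.1, 148.3, 340.6, 187.8], 'score': 0.87}] [{'bbox': [293.1, 190.8, 363.2, 222.2], 'score': 0.9}]
[[332.71454572 183.62105043]
 [339.41196278 199.30147776]
 [276.13253162 145.44948162]]
[[377.78016313 201.25131527]
 [386.19509445 203.00565836]]
[{'bbox': [353.5, 173.9, 414.6, 241.6], 'score': 0.86}]
```

Top and scene put the lip over the funnel's mouth, and all the walnuts are in the scoop. Starting the tip around the lip.

```bash
python3 -m pendant '[[[0,-0.016,0.009,0.062,0,0,0],[0,-0.032,0.017,0.125,0,0,0],[0,-0.05,0.033,0.188,0,0,0],[0,-0.069,0.05,0.25,0,0,0],[0,-0.09,0.064,0.312,0,0,0],[0,-0.11,0.078,0.375,0,0,0],[0,-0.132,0.089,0.437,0,0,0],[0,-0.155,0.1,0.5,0,0,0],[0,-0.155,0.1,0.5,0,0,0],[0,-0.155,0.1,0.5,0,0,0],[0,-0.155,0.1,0.5,0,0,0]]]'
python3 - <<'E'
from h import *
print(bot.get_obs()["joint_positions"])
for c in("wrist","scene","top"):
  p=read_camera(c);save(p,"t30_"+c)
  for l in ["scoop","funnel","walnut_0"]: print(c,l,[(round(b["score"],2),np.round(b["bbox"]).tolist()) for b in boxes_of(p,l)])
E
```

```text
clock: 15.4
ee_pos: [0.4868, -0.1222, 0.355]
ee_rot: [[-0.023, 1.0, -0.0], [0.866, 0.02, 0.499], [0.499, 0.011, -0.867]]
ft_force: [0.2, 0.9, -1.2]
finger_gap: 0.209
grip_force: 30.0
[-0.47421191  0.23276479  1.53712417  0.46025756  1.62302201 -0.5319129 ]
wrist scoop [(0.86, [263.0, 134.0, 375.0, 373.0])]
wrist funnel []
wrist walnut_0 []
scene scoop [(0.59, [286.0, 126.0, 344.0, 189.0])]
scene funnel [(0.98, [296.0, 190.0, 364.0, 223.0])]
scene walnut_0 []
top scoop [(0.74, [296.0, 181.0, 349.0, 220.0])]
top funnel [(0.61, [393.0, 205.0, 408.0, 225.0])]
top walnut_0 [(0.56, [295.0, 184.0, 350.0, 218.0])]
```

```bash
cat > cnt.py <<'E'
from h import *
def brown(f):
    h=cv2.cvtColor(f,cv2.COLOR_RGB2HSV).astype(int);return ((h[...,0]>5)&(h[...,0]<20)&(h[...,1]>95)&(h[...,2]>50)).astype(np.uint8)
if __name__=="__main__":
    for c,b in(("scene",(322,222,358,262)),("wrist",(240,230,400,400)),("scene_all",(240,110,400,280))):
        p=read_camera(c.split("_")[0]);f=np.ascontiguousarray(p["frame"][b[1]:b[3],b[0]:b[2]]);m=brown(f)
        n,l,s,ce=cv2.connectedComponentsWithStats(m);print(c,m.sum(),[(x[:5].tolist()) for x in s[1:] if x[4]>8])
    o=bot.get_obs();print(o["joint_positions"].round(2) if hasattr(o["joint_positions"],"round") else o["joint_positions"])
E
python3 cnt.py
python3 -m pendant '[[[0,-0.024,0.008,0.062,0,0,0],[0,-0.047,0.016,0.125,0,0,0],[0,-0.071,0.021,0.188,0,0,0],[0,-0.095,0.026,0.25,0,0,0],[0,-0.095,0.026,0.25,0,0,0],[0,-0.095,0.026,0.25,0,0,0],[0,-0.095,0.026,0.25,0,0,0]]]'
python3 cnt.py
```

```text
scene 0 []
wrist 931 [[36, 63, 7, 8, 24], [115, 65, 8, 11, 34], [37, 72, 6, 6, 19], [116, 92, 9, 23, 47], [35, 104, 7, 10, 28], [118, 116, 5, 6, 10], [116, 136, 18, 10, 58], [132, 136, 10, 6, 20], [137, 138, 8, 4, 9], [149, 139, 5, 4, 9], [25, 143, 28, 13, 75], [55, 144, 6, 7, 16], [62, 144, 8, 8, 18], [70, 144, 7, 7, 19], [78, 144, 10, 11, 27], [88, 144, 11, 7, 29], [88, 144, 18, 12, 42], [114, 145, 6, 5, 9], [129, 144, 4, 4, 9], [107, 147, 7, 4, 10], [149, 146, 7, 10, 21], [117, 148, 7, 6, 11], [109, 151, 5, 5, 9], [124, 151, 5, 5, 10]]
scene_all 13 []
[-0.48  0.23  1.54  0.46  1.62 -0.53]
clock: 16.85
ee_pos: [0.4868, -0.1698, 0.3683]
ee_rot: [[-0.023, 1.0, -0.0], [0.708, 0.016, 0.706], [0.706, 0.016, -0.708]]
ft_force: [0.1, -0.4, -1.2]
finger_gap: 0.21
grip_force: 30.0
scene 0 []
wrist 368 [[36, 63, 7, 14, 32], [120, 89, 3, 6, 9], [120, 96, 4, 11, 20], [35, 107, 7, 8, 25], [117, 108, 5, 5, 12], [117, 112, 8, 8, 17], [36, 116, 5, 3, 9]]
scene_all 20 [[94, 7, 4, 6, 10], [83, 11, 3, 6, 9]]
[-0.61  0.33  1.45  0.64  1.82 -0.61]
```

```bash
cat > jd.py <<'E'
from h import *
p=read_camera("scene");b=(320,195,362,262)
cut=lambda f:f[b[1]:b[3],b[0]:b[2]].astype(int)
d=np.abs(cut(p["frame"][:,:,::-1])-cut(cv2.imread("pics/lift_scene.png"))).max(2)
print("jar diff px",(d>25).sum())
for r in range(28,66,2):print(r+b[1],"".join("#" if x>50 else "+" if x>20 else "." for x in d[r]))
print("boxes",[(round(x["score"],2),np.round(x["bbox"]).tolist()) for x in boxes_of(p,"walnut_0")],[(round(x["score"],2),np.round(x["bbox"]).tolist()) for x in boxes_of(p,"funnel")[:1]])
E
python3 jd.py
```

```text
jar diff px 287
223 ..........................................
225 ..........................................
227 ..........................................
229 ..........................................
231 ..........................................
233 ..........................................
235 ..........................................
237 ................++++++....................
239 ...............++++++++++++++.............
241 ...........++++#########+++++++...........
243 ........+#####################++..........
245 ........+########################+........
247 .........+########################........
249 ..............+##################.........
251 ...............+#######+..+###+...........
253 ..........................................
255 ..........................................
257 ..........................................
259 ..........................................
boxes [] [(0.94, [295.0, 190.0, 364.0, 222.0])]
```

```bash
python3 -m pendant '[[[0,-0.025,0.002,0.062,0,0,0],[0,-0.05,0.002,0.125,0,0,0],[0,-0.075,0.002,0.188,0,0,0],[0,-0.1,0.001,0.25,0,0,0],[0,-0.125,-0.004,0.312,0,0,0],[0,-0.15,-0.01,0.375,0,0,0],[0,-0.15,-0.01,0.375,0,0,0],[0,-0.15,-0.01,0.375,0,0,0],[0,-0.15,-0.01,0.375,0,0,0]]]'
python3 jd.py; python3 cnt.py
```

```text
clock: 18.05
ee_pos: [0.4869, -0.2447, 0.3637]
ee_rot: [[-0.023, 1.0, -0.0], [0.385, 0.009, 0.923], [0.923, 0.021, -0.385]]
ft_force: [0.7, -0.3, -1.4]
finger_gap: 0.21
grip_force: 30.0
jar diff px 287
223 ..........................................
225 ..........................................
227 ..........................................
229 ..........................................
231 ..........................................
233 ..........................................
235 ..........................................
237 ................++++++....................
239 ...............+++++++++++++++............
241 ...........++++#########+++++++...........
243 ........+#####################++..........
245 ........+########################+........
247 .........+########################........
249 ..............+##################.........
251 ...............+#######+..+###+...........
253 ..........................................
255 ..........................................
257 ..........................................
259 ..........................................
boxes [(0.15, [296.0, 192.0, 364.0, 222.0])] [(0.84, [295.0, 189.0, 365.0, 222.0])]
scene 0 []
wrist 378 [[116, 62, 6, 5, 13], [36, 67, 7, 5, 14], [115, 69, 3, 7, 9], [37, 72, 6, 13, 25], [116, 104, 7, 12, 26], [33, 107, 9, 11, 39], [118, 110, 7, 12, 27], [143, 155, 17, 1, 17]]
scene_all 9 []
[-0.75  0.52  1.32  0.9   2.1  -0.64]
```

Tipping further changed nothing: the nuts lie in a single layer on the jar floor and the scoop looks empty. Levelling it and taking it back.

```bash
python3 -m pendant '[[[0,0.048,0.03,-0.125,0,0,0],[0,0.098,0.032,-0.25,0,0,0],[0,0.147,0.029,-0.375,0,0,0],[0,0.196,0.02,-0.5,0,0,0],[0,0.243,0.012,-0.625,0,0,0],[0,0.287,0,-0.75,0,0,0],[0,0.329,-0.015,-0.875,0,0,0],[0,0.366,-0.04,-1,0,0,0],[0,0.366,-0.04,-1,0,0,0]]]'
python3 -m pendant '[[[0.02,0.06,0,-0.125,0,0,0],[0.04,0.12,0,-0.125,0,0,0],[0.06,0.2,0,-0.125,0,0,0],[0.078,0.27,-0.02,-0.125,0,0,0],[0.078,0.286,-0.1,-0.125,0,0,0],[0.078,0.286,-0.18,-0.125,0,0,0],[0.078,0.286,-0.26,-0.125,0,0,0],[0.078,0.286,-0.32,-0.125,0,0,0],[0.078,0.286,-0.34,-0.125,0,0,0],[0.078,0.286,-0.34,-0.125,0,0,0]]]'
```

```text
clock: 19.25
ee_pos: [0.4863, -0.0596, 0.3427]
ee_rot: [[-0.026, 1.0, -0.001], [0.992, 0.026, 0.127], [0.127, 0.003, -0.992]]
ft_force: [-0.0, -0.4, -1.5]
finger_gap: 0.21
grip_force: 30.0
clock: 20.25
ee_pos: [0.5257, 0.0802, 0.1726]
ee_rot: [[-0.022, 1.0, -0.002], [1.0, 0.022, 0.001], [0.001, -0.002, -1.0]]
ft_force: [0.1, 0.6, -1.2]
finger_gap: 0.21
grip_force: 30.0
```

```bash
python3 -m pendant '[[[0,0,-0.03,0,0,0,0],[0,0,-0.06,0,0,0,0],[0,0,-0.072,0,0,0,0],[0,0,-0.078,0,0,0,0],[0,0,-0.082,0,0,0,0],[0,0,-0.084,0,0,0,0],[0,0,-0.084,0,0,0,0]]]'
```

```text
clock: 20.95
ee_pos: [0.5259, 0.0807, 0.1316]
ee_rot: [[-0.022, 1.0, 0.001], [1.0, 0.022, 0.0], [0.0, 0.001, -1.0]]
ft_force: [-0.0, 0.0, -1.9]
finger_gap: 0.212
grip_force: 30.0
```

```bash
python3 -m pendant '[[[0,0,-0.002,0,0,0,0],[0,0,-0.003,0,0,0,0],[0,0,-0.003,0,0,0,0],[0,0,-0.003,0,0,0,1],[0,0,-0.003,0,0,0,1],[0,0,-0.003,0,0,0,1],[0,0,-0.003,0,0,0,1],[0,0,-0.003,0,0,0,1],[0,0,-0.003,0,0,0,1],[0,0,-0.003,0,0,0,1],[0,0,0.05,0,0,0,1],[0,0,0.15,0,0,0,1],[0,0,0.25,0,0,0,1],[0,0,0.35,0,0,0,1],[-0.1,-0.1,0.4,0,0,0,1],[-0.2,-0.1,0.4,0,0,0,1],[-0.3,-0.1,0.4,0,0,0,1],[-0.35,-0.1,0.4,0,0,0,1],[-0.35,-0.1,0.4,0,0,0,1]]]'
python3 - <<'E'
from cnt import *
p=read_camera("top");save(p,"top_end")
for l in ["walnut_0","funnel","scoop","jar","jar_lid"]: print(l,[(round(b["score"],2),np.round(b["bbox"]).tolist()) for b in boxes_of(p,l)])
for n,b in(("jar",(350,170,420,240)),("scoop",(230,165,330,215))):
    m=brown(np.ascontiguousarray(p["frame"][b[1]:b[3],b[0]:b[2]]));k,l,s,c=cv2.connectedComponentsWithStats(m);print(n,m.sum(),[(x.tolist(),np.round(y+[b[0],b[1]]).tolist()) for x,y in zip(s[1:],c[1:]) if x[4]>5])
print("expected funnel mouth, spout end:",w2px(p,[[.489,-.2215,.152],[.489,-.2215,.078],[.489,-.2215,.015],[.489+.066,-.2215,.152],[.489-.066,-.2215,.152],[.489,-.2875,.152],[.489,-.1555,.152]]).round().tolist())
q=read_camera("scene");print("scene",[(l,[(round(b["score"],2),np.round(b["bbox"]).tolist()) for b in boxes_of(q,l)[:2]]) for l in("funnel","jar","scoop")])
E
python3 jd.py
```

```text
clock: 22.85
ee_pos: [0.3474, 0.0306, 0.3318]
ee_rot: [[-0.022, 1.0, 0.002], [1.0, 0.022, -0.0], [-0.0, 0.002, -1.0]]
ft_force: [1.0, 0.5, 0.0]
finger_gap: 1.0
grip_force: 0.0
walnut_0 [(0.54, [373.0, 192.0, 390.0, 206.0]), (0.48, [374.0, 210.0, 386.0, 218.0]), (0.45, [385.0, 201.0, 394.0, 210.0]), (0.45, [354.0, 174.0, 411.0, 243.0])]
funnel [(0.81, [354.0, 174.0, 415.0, 240.0]), (0.19, [360.0, 142.0, 387.0, 161.0])]
scoop [(0.92, [238.0, 177.0, 319.0, 208.0]), (0.66, [376.0, 211.0, 384.0, 218.0])]
jar [(0.76, [432.0, 101.0, 474.0, 143.0]), (0.74, [314.0, 234.0, 349.0, 268.0]), (0.5, [376.0, 198.0, 392.0, 210.0])]
jar_lid [(0.74, [313.0, 237.0, 346.0, 266.0]), (0.72, [375.0, 191.0, 389.0, 205.0])]
jar 179 [([26, 26, 9, 8, 55], [380.0, 199.0]), ([23, 30, 2, 5, 7], [373.0, 202.0]), ([34, 31, 9, 9, 56], [388.0, 205.0]), ([23, 38, 16, 8, 61], [381.0, 212.0])]
scoop 0 []
expected funnel mouth, spout end: [[386.0, 203.0], [381.0, 206.0], [378.0, 208.0], [386.0, 175.0], [387.0, 232.0], [415.0, 203.0], [357.0, 203.0]]
scene [('funnel', [(0.56, [296.0, 190.0, 361.0, 223.0])]), ('jar', [(0.9,
[... 379 characters left out ...]
.........................................
235 ..........................................
237 ................++++++....................
239 ...............+++++++++++++++............
241 ...........++++#########+++++++...........
243 ........+#####################++..........
245 ........+########################+........
247 .........+########################........
249 ..............+##################.........
251 ...............+#######+..+###+...........
253 ..........................................
255 ..........................................
257 ..........................................
259 ..........................................
boxes [] [(0.91, [295.0, 189.0, 362.0, 221.0])]
```

Run:
```python
from cnt import *
for a,b,box in(("top0","top_end",(180,120,480,270)),):
    A=cv2.imread(f"pics/{a}.png");B=cv2.imread(f"pics/{b}.png");x0,y0,x1,y1=box
    m=(np.abs(A.astype(int)-B).max(2)>35).astype(np.uint8)[y0:y1,x0:x1]
    k,l,s,c=cv2.connectedComponentsWithStats(m);print([(x.tolist(),np.round(y+[x0,y0]).tolist()) for x,y in zip(s[1:],c[1:]) if x[4]>12])
    br=brown(np.ascontiguousarray(B[y0:y1,x0:x1,::-1]));k,l,s,c=cv2.connectedComponentsWithStats(br);print("brown",[(x[4],np.round(y+[x0,y0]).tolist()) for x,y in zip(s[1:],c[1:]) if x[4]>12])
q=read_camera("scene");S0=cv2.imread("pics/scene0.png");f=q["frame"]
br=brown(np.ascontiguousarray(f));k,l,s,c=cv2.connectedComponentsWithStats(br);print("scene brown",[(x[4],np.round(y).tolist()) for x,y in zip(s[1:],c[1:]) if x[4]>12 and 180<y[1]<300])
# jar floor shapes in scene, saturation/brightness
g=cv2.cvtColor(f,cv2.COLOR_RGB2GRAY)[235:258:1,320:362];print("\n".join("".join(" .:-=+*#%@"[9-min(9,int(v)//26)] for v in r) for r in g))
t=read_camera("top");g=cv2.cvtColor(t["frame"],cv2.COLOR_RGB2HSV)[190:224,362:402,1];print("\n".join("".join(" .:-=+*#%@"[min(9,int(v)//18)] for v in r) for r in g))
```

```text
[([246, 45, 54, 65, 2103], [455.0, 193.0]), ([200, 56, 18, 3, 18], [388.0, 176.0]), ([219, 59, 14, 14, 24], [407.0, 185.0]), ([99, 62, 26, 22, 420], [291.0, 193.0]), ([184, 70, 34, 33, 647], [380.0, 207.0]), ([232, 76, 2, 12, 17], [412.0, 202.0]), ([15, 101, 92, 49, 1760], [253.0, 244.0]), ([74, 142, 11, 4, 19], [259.0, 263.0]), ([83, 142, 9, 8, 30], [267.0, 265.0])]
brown [(np.int32(55), [380.0, 199.0]), (np.int32(56), [388.0, 205.0]), (np.int32(61), [381.0, 212.0])]
scene brown [(np.int32(241), [433.0, 181.0]), (np.int32(513), [466.0, 282.0])]
...----------::::----::::----------:......
...----------:---------:-:---------:......
...---------------------:----------:......
...--------::----------------------:......
...--------:-:---------------------:......
...------------=-===-=-------=-----:......
...-------------=======-------=----:......
...:-------------======------===---:......
...------==----=======-==-----==---:......
...---::-==----==-----===----====--:......
...--:..:====-=-=-----==------===--:......
...::.  .-=====--------==-----====-:......
...:.   .:======-------=========
[... 1097 characters left out ...]
                     .+******#*-        
            ..       .=****++*=:        
          .**#=       :***#**-.         
           +****.     .-+**+-.          
           -****:  .-=+::=-.            
            +***-.=****++-              
           .:+*#=+*#******=             
             :+*+**********.            
              .=-+***++***#.            
                .-********=             
                 :---====:              
                   .     .              
                                        
                                        
.                                       
:.                                      
::                                      
:::
```

All five walnuts show through the spout hole on the jar floor, the scoop is empty and back where it was, and there are no strays. Handing in.

```bash
python3 -c "
from bench import ticket
print(ticket.finish_job())"
```

```text
the job is handed in; nothing more can be done
None
```

The job is handed in at about 23 s of the 62 s: the last images show the funnel seated in the upright jar, all five walnuts inside it, and the empty scoop standing flat on the worktop; no verdict came back.

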